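# Close the sliding retainer up to its stop on the carport shelf

### The job

Close the sliding retainer on the shelf's cargo rail so that the jar and the bulb box are fenced in: with a fingertip press down the pad in the middle of the retainer to free its brake, keep it pressed and push the retainer along the rail until it is right up against the marked stop block, then let the pad come up again so that the brake holds it there. Never force the retainer along with its brake on, pinch and lift nothing, and leave the jar, the bulb box, the tyre gauge and the multi-tool where they are.

Things in the scene. Friction and masses are not known exactly. Their poses are not given: they have to be found in the camera images.
- rail: aluminium C-section cargo rail screwed to the grey worktop, 44 mm wide, 20 mm high, with a slot along its top. Origin on the worktop under the rail's centre line. The rail runs along its own y axis from y = -270 mm to +310 mm; x is horizontal across it and z up. At its +y end an upright fixed plate (72 mm high) stands to the rail's +x side (x = 25 to 165 mm, y about 302 mm).
- retainer (a joint): position of the black sliding retainer along the rail, m; it grows towards the stop (rail +y). Its centre is at rail y = joint value - 0.130. The saddle is 84 mm long (along the rail), 58 mm wide, its deck 34 mm above the worktop; it is captive on the rail and cannot be lifted off. With the brake on it resists about 13 to 20 N; with the pad pressed 1 to 6 mm it slides with 1 to 2 N.
- pad (a joint): how far the grey press pad in the middle of the retainer is pushed down, m: about 0 when up (brake on), 0.006 at the bottom. A spring pushes it up with about 10 N at the start of the travel and 13 N at the bottom; from 0.001 on the brake is free, 0.003 to 0.005 is a sure press. It springs back up when let go.
- pad_top (a point): centre of the pad's flat pressing face, which faces up, 42 mm above the worktop when up. The pad is 50 mm along the rail and 36 mm across; a ridge 3 mm high and 4 mm wide runs across each of its two ends, leaving 42 mm of flat between them for a fingertip. Even fully pressed the face stays 2 mm above the saddle's deck. Axes as the rail's.
- nose (a point): middle of the retainer's leading end face (42 mm from the retainer's centre towards the stop), 27.5 mm above the worktop. Axes as the rail's.
- plate_top (a point): middle of the top edge of the retainer's upright plate: aluminium, 3 mm thick, 70 mm high (top 76 mm above the worktop), part of the retainer on the rail's +x side, from 29 mm to 165 mm from the rail's centre line, 38.5 mm ahead of the retainer's centre. It moves with the retainer.
- stop_face (a point): centre of the buffer face of the steel stop block, 27 mm above the worktop; the retainer's nose meets it. The block is clamped on the rail, 58 mm wide, 34 mm high (39 mm at its screw head), with a dark line across its top; it reaches from this face 27 mm on along rail +y. Axes as the rail's: when the retainer is home, the nose is at y = 0 in this frame.
- jar: glass jar with twist-on metal lid, 70 mm across, 95 mm high, standing just beyond the stop on the rail's +x side; origin under its centre
- bulb_box: silver spare-bulb box 100 x 54 x 60 mm high, standing between the jar and the rail's end plate; origin under its centre
- tyre_gauge: chrome stick tyre gauge, about 145 mm long and 15 mm high, lying on the robot's side of the rail; origin under its barrel, its x axis along the barrel
- multi_tool: folded steel multi-tool 113 x 30 x 17 mm, lying on the far side of the rail, beyond the sweep of the upright plate; origin under its centre, its x axis along it

How it is judged:
On the way, in this order (a step that is already met when the one before it is completed fails the run):
1. the pad is pressed down and the brake freed with the retainer still where it stood (within 10 mm) (value of joint pad above 0.001 m and distance of nose from where it was at the start of the episode below 0.01 m), for 0.1 s.
2. the retainer has been pushed up against the stop with the pad still pressed (y of nose in the frame of stop_face above -0.003 m and value of joint pad above 0.0007 m), for 0.05 s.
At the end, for the whole second after the job is handed in: The retainer's nose is within 3 mm of the stop block's face and at rest, its pad has come up again (less than 0.8 mm down, brake on), and the jar, the bulb box, the tyre gauge and the multi-tool are within 10 mm of where they stood (y of nose in the frame of stop_face above -0.003 m and value of joint pad below 0.0008 m and velocity of joint retainer between -0.005 and 0.005 m/s and distance of each of jar, bulb_box, tyre_gauge, multi_tool from where it was at the start of the episode below 0.01 m); the robot touches nothing.
It fails at once if the retainer is forced along the rail with its brake on (more than 5 mm from where it stood, fingers pushing it with over 12 N while it moves faster than 20 mm/s and the pad is less than 0.7 mm down) (value of joint pad below 0.0007 m and distance of nose from where it was at the start of the episode above 0.005 m and contact force between the fingers and retainer above 12 N and (velocity of joint retainer above 0.02 m/s or velocity of joint retainer below -0.02 m/s)).
It fails at once if the jar, the bulb box, the tyre gauge or the multi-tool is moved or lifted by more than 15 mm (distance of any of jar, bulb_box, tyre_gauge, multi_tool from where it was at the start of the episode above 0.015 m).
It also fails if it takes over 38 s, if anything falls off the work surface, if the arm or the gripper's body presses on something with over 40 N, if the wrist force passes 120 N, or if a joint passes its speed limit or range.

### The arm

A 6-joint arm with a two-finger parallel gripper is mounted at the origin on the work surface. World frame = base frame: x ahead of the robot, y to its left, z up, the work surface at z = 0. Lengths are in m, angles in rad, forces in N, time in s.
With the tool pointing down it reaches from about 0.3 to 0.775 m from the base axis. Payload 14.6 kg.
Tool frame: the origin (TCP) lies on the centre line of the jaws, within the pads' length; the fingertips stand 19 mm ahead of it and the grasp point (between the pads) is the TCP; z points along the fingers, x is the direction in which the jaws open and shut, and the axes are right-handed (so a half turn about z gives the same grasp; the last joint's range is limited). The gripper opens to 94 mm and grips with 3 to 60 N. Pads are 16 mm wide; open, the fingers measure 119 mm over their backs; the gripper's body (75 mm by 177 mm) begins 78 mm behind the grasp point.
Start: joints at [1.133, 0.3, 1.521, -0, 1.321, -0.067], TCP at [0.199, 0.513, 0.224] pointing down, gripper open.
Joint ranges: [-3.03, 3.03], [-0.79, 2.21], [0.23, 2.52], [-1.04, 4.18], [0, 3.07], [-2.55, 2.55]. Speed limits (rad/s): [2.22, 2.22, 2.57, 3.14, 3.14, 3.14].

### API

Orientations are given as [roll, pitch, yaw] about the fixed x, y, z axes, in that order (R = Rz(yaw) Ry(pitch) Rx(roll)).
In Python, from station import ctrl, imaging gives the robot as it stands.
- The arm moves only by the shell command python3 -m handwheel 'ROWS' [OPENING] [FORCE]. ROWS is JSON, a list that holds one entry, the list of rows, each a list of 4 numbers: the shift along the tool's x, y, z in m, then the turn about the tool's z in rad. A call has 1 to 10 rows; each row shifts and turns the pose as measured when the row begins, along the tool's axes as they then stand; what a row does not reach is not made up. A row lasts 1/10 s, in which the tool goes at most 50 mm and 8.59 degrees, less where a joint would pass 70% of its speed; a pose out of reach is approached as far as the arm can. A call is refused whole if a number of a shift passes 0.05 or a number of a turn 0.15, either way. A call with a gripper value outside its range is refused whole. OPENING is the finger opening in m, from 0 to 0.094, set as the call begins (- or left out, the last holds). The fingers move at their own pace and stop on an object; FORCE is the grip in N (left out, the last holds). Time passes only in rows, so rows that do not move let the fingers close. It gives the time, the measured TCP pose, the force and the opening at its end, in the units of the state.
- ctrl.get_obs(): the state, without advancing time (a new reading comes with each control period).
- imaging.camera(name): name is "side" or "top" or "wrist"; returns the picture (420x560x3 uint8, red, green, blue); there is no depth.
- imaging.camera_model(name): a dict with "camera_matrix" (3x3 intrinsics, pixels), "position" and "attitude" of the camera in the world. Camera axes: x right, y up, looking along -z (the intrinsics and any distortion apply to the point x, -y, -z); pixel columns grow to the right and rows downward; lengths in m; the calibration is good to about 2 mm. The wrist camera is an equidistant fisheye: a pixel r from the principal point sees the ray r / f radians off the axis. A picture is of the moment at which its call begins: read the wrist's pose just before it. camera_model takes no time and is no camera call; for the wrist camera it gives the pose at the moment of the call.
- ctrl.hand_in(): hands the job in, once; it reports no verdict.
The state is a dict: "time_s": time; "qpos": joint angles; "joint_vel": joint speeds; "tau": joint torques, N m; "ee_pos": TCP position; "eef_rot": TCP orientation; "force": force on the tool from outside, world axes, zero at the start; "moment": the same for the moment, N m; "grip_width": finger opening in m.
Only numpy, scipy, OpenCV 4.12 (cv2) and the standard library are available. Lean on these libraries where they do the work, as an engineer would, in place of code of your own. Each camera call takes 0.05 s, during which the arm holds its last target. There are 200 camera calls.

## Working session

There is one attempt and no reset: what is moved stays moved. The work goes in short steps, Python scripts to look and compute and a shell command to move; the robot and the scene stay as the last step left them, time stands still between calls to the robot, and variables do not carry over. Pictures are saved under pics/ and viewed, about 8 in all and at most 12, crops included, and the job is handed in when it is done.

```bash
mkdir -p pics; ls
python3 - <<'E'
from station import ctrl, imaging
import cv2
print(ctrl.get_obs())
for n in("top","side","wrist"):
    m=imaging.camera_model(n);print(n,m)
for n in("top","side"):
    cv2.imwrite(f"pics/{n}0.png",imaging.camera(n)[:,:,::-1])
E
```

```text
pics
{'time_s': 0.0, 'qpos': array([ 1.13339962e+00,  3.00505865e-01,  1.52157962e+00,  5.16559377e-06,
        1.32071188e+00, -6.65978605e-02]), 'joint_vel': array([ 0.00091328,  0.00075311,  0.00081123,  0.00070623,  0.00055133,
       -0.00017871]), 'tau': array([ 1.44872138e-03, -5.31806695e+01, -3.52733874e+01,  7.09446031e-02,
        2.43432366e-02, -8.04072056e-05]), 'ee_pos': array([0.19919518, 0.51239983, 0.22386787]), 'eef_rot': array([-3.14150749e+00,  1.20170305e-03,  1.19999625e+00]), 'force': array([-0.05837271,  0.0686584 , -0.55586506]), 'moment': array([-0.07100129,  0.01394743,  0.0110877 ]), 'grip_width': 0.09389733462471016}
top {'camera_matrix': array([[472.13164868,   0.        , 280.31333488],
       [  0.        , 472.13164868, 211.47934452],
       [  0.        ,   0.        ,   1.        ]]), 'position': array([0.51628352, 0.09212306, 1.04799485]), 'attitude': array([ 0.07637266,  0.01268203, -1.56703971])}
side {'camera_matrix': array([[468.1072801 ,   0.        , 286.59791719],
       [  0.        , 468.1072801 , 214.7107185 ],
       [  0.        ,   0.        ,   1.        ]]), 'position': array([ 0.44472186, -0.76301102,  0.56277191]), 'attitude': array([ 1.03951412, -0.02522256, -0.12561501])}
wrist {'camera_matrix': array([[325.1922621 ,   0.        , 284.08187959],
       [  0.        , 325.1922621 , 208.14379063],
       [  0.        ,   0.        ,   1.        ]]), 'position': array([0.12255549, 0.54154613, 0.38522091]), 'attitude': array([-2.80596621e-01,  6.16340792e-04,  1.19987840e+00])}
```

View pics/top0.png

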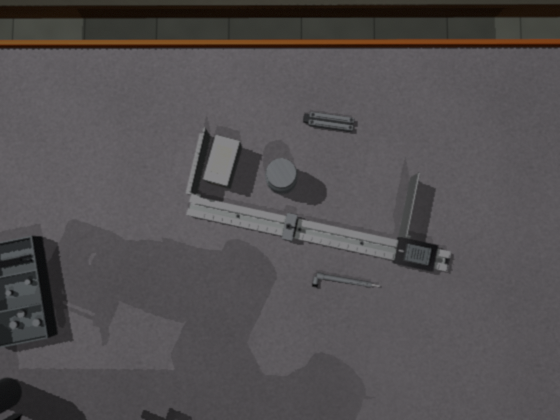

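View pics/side0.png

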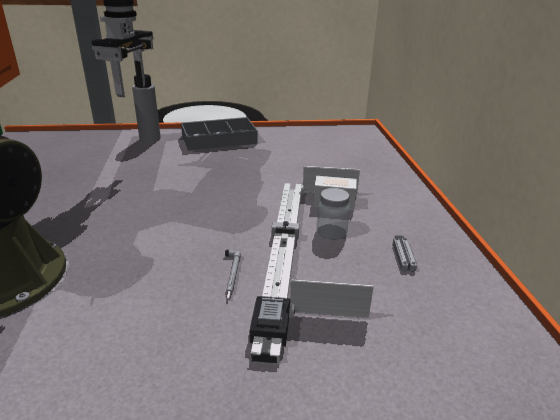

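The top view shows the rail from about (190,207) to (450,260), the retainer's pad near (418,254), and the stop block near (291,227). The side view agrees: the rail runs to +y, and the gauge lies on the robot's side. Next I'll zoom in and cast rays.

```bash
cat > h.py <<'E'
import numpy as np
from scipy.spatial.transform import Rotation as R
from station import imaging
def cast(name,px,z,m=None):
    m=m or imaging.camera_model(name);K=m["camera_matrix"];a=Ro(m)
    u=(px[0]-K[0,2])/K[0,0];v=(px[1]-K[1,2])/K[1,1]
    if name=="wrist":
        r=np.hypot(u,v);s=np.sin(r)/max(r,1e-9);d=np.array([u*s,-v*s,-np.cos(r)])
    else: d=np.array([u,-v,-1.])
    d=a@d;p=np.array(m["position"]);return p+d*(z-p[2])/d[2]
def Ro(m): return R.from_euler("xyz",m["attitude"]).as_matrix()
E
python3 - <<'E'
import cv2,numpy as np
from h import *
im=cv2.imread("pics/top0.png")
c=im[190:280,270:460];c=cv2.resize(c,None,fx=4.2,fy=4.2,interpolation=cv2.INTER_CUBIC)
c=cv2.convertScaleAbs(c,alpha=1.5,beta=15);cv2.imwrite("pics/crop.png",c)
s=cv2.imread("pics/side0.png")[170:370,220:420]
cv2.imwrite("pics/crops.png",cv2.resize(s,None,fx=3,fy=3,interpolation=cv2.INTER_CUBIC))
for n,p,z in(("pad",(418,254),.042),("stop",(299,228.5),.034),("railend+",(190,207),.02),("railend-",(450,260),.02),("jar",(281,175),.095),("gauge",(345,281),.01)):
    print(n,cast("top",p,z).round(4))
print(cast("side",(270,312),.042))
E
```

```text
pad [ 0.5039 -0.1864  0.042 ]
stop [0.5573 0.065  0.034 ]
railend+ [0.6042 0.3034 0.02  ]
railend- [ 0.491 -0.261  0.02 ]
jar [0.6637 0.1034 0.095 ]
gauge [ 0.4443 -0.0358  0.01  ]
[ 0.50299384 -0.1916651   0.042     ]
```

View pics/crop.png

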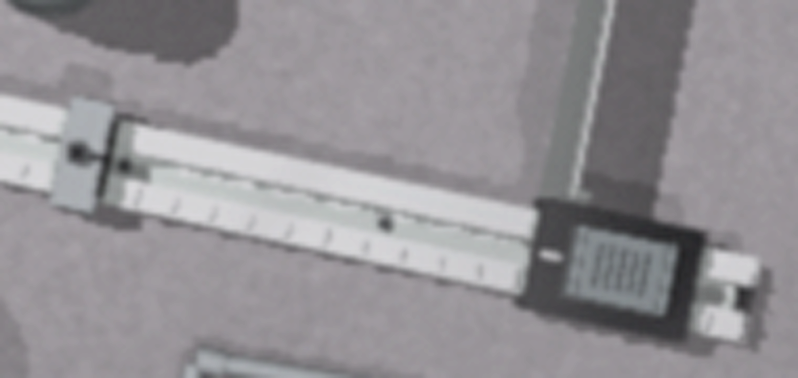

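View pics/crops.png

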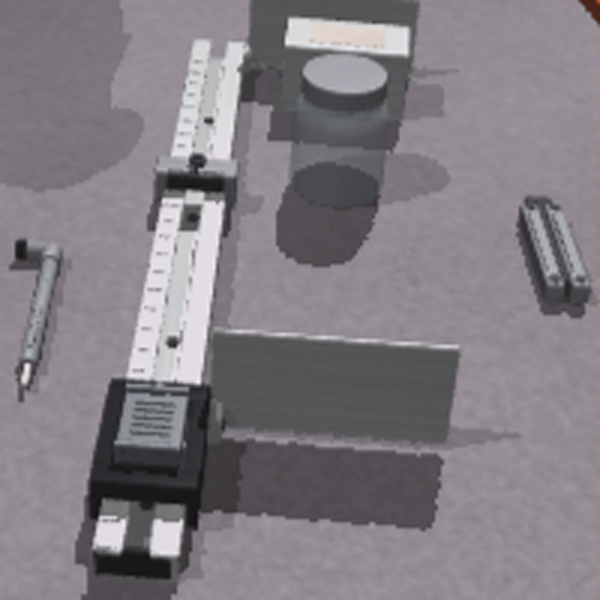

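The crops give a pad centre at about (417.9,254.3) in the top view and (270.7,308.7) in the side view. Both put it near world (0.504,-0.186). The rail comes out 576 mm long (580 given), so the yaw is about -0.20. I'll turn the tool so its x lies along the rail, close the fingers and travel over.

```bash
python3 -m handwheel '[[[0,0,0,-0.085],[0,0,0,-0.085],[-0.035,0.025,0,0],[-0.035,0.025,0,0],[-0.035,0.025,0,0],[-0.035,0.025,0,0],[-0.035,0.025,0,0],[-0.035,0.025,0,0],[-0.035,0.025,0,0],[-0.035,0.025,0,0]]]' 0 20
python3 - <<'E'
from h import *
n=lambda x,y:(270+x/4.2,190+y/4.2)
pad=cast("top",n(621,270),.042);print("pad",pad, cast("side",(270.7,308.7),.042))
d=np.array([.1987,.98]);e=np.array([.98,-.1987])
for p,z in((n(118,118),.032),(n(102,200),.032),(n(537,198),.034),(n(520,303),.034),(n(705,235),.034),(n(688,340),.034)):
    q=(cast("top",p,z)-pad)[:2];print(p,(q@e).round(4),(q@d).round(4))
E
```

```text
time_s: 1.1
ee_pos: [0.3428, 0.19, 0.2212]
eef_rot: [-3.139, 0.006, 1.385]
force: [0.4, 0.3, 0.6]
grip_width: 0.0175
pad [ 0.50324766 -0.1860488   0.042     ] [ 0.50487874 -0.18394765  0.042     ]
(298.0952380952381, 218.0952380952381) 0.0247 0.2631
(294.2857142857143, 237.61904761904762) -0.0181 0.2627
(397.85714285714283, 237.14285714285714) 0.0276 0.0461
(393.8095238095238, 262.1428571428571) -0.0264 0.0448
(437.8571428571429, 245.95238095238096) 0.0264 -0.0406
(433.8095238095238, 270.95238095238096) -0.0275 -0.0416
```

The deck corners give a size of 86 x 54 mm (84 x 58 given), centred about 2 mm ahead of my pad centre. That makes the pad about (0.504,-0.185) and the travel about 0.219 m.

```bash
python3 -m handwheel '[[[-0.034,0.0225,0,0.012],[-0.034,0.0225,0,0],[-0.034,0.0225,0,0],[-0.034,0.0225,0,0],[-0.034,0.0225,0,0],[-0.034,0.0225,0,0],[-0.034,0.0225,0,0],[-0.034,0.0225,0,0],[-0.034,0.0225,0,0],[-0.034,0.0225,0,0]]]'
python3 -m handwheel '[[[0,0,0,0],[0,0,0,0]]]'
python3 - <<'E'
from h import *;from station import ctrl;import cv2
o=ctrl.get_obs();m=imaging.camera_model("wrist");im=imaging.camera("wrist")
cv2.imwrite("pics/w1.png",im[:,:,::-1]);np.save("m.npy",m,allow_pickle=True);print(o["ee_pos"],o["eef_rot"],o["qpos"],o["grip_width"])
E
```

```text
time_s: 2.1
ee_pos: [0.4989, -0.2055, 0.2218]
eef_rot: [-3.138, 0.005, 1.371]
force: [-0.4, 0.5, -0.2]
grip_width: 0.0007
time_s: 2.3
ee_pos: [0.4991, -0.2093, 0.2201]
eef_rot: [-3.136, 0.005, 1.367]
force: [0.5, -0.3, 0.1]
grip_width: 0.0004
[ 0.49911446 -0.20925131  0.22009605] [-3.13589494  0.00501012  1.36652395] [-0.46173123  0.28646139  1.54865418 -0.0065148   1.31071667 -1.82655222] 0.0003566326518819437
```

View pics/w1.png

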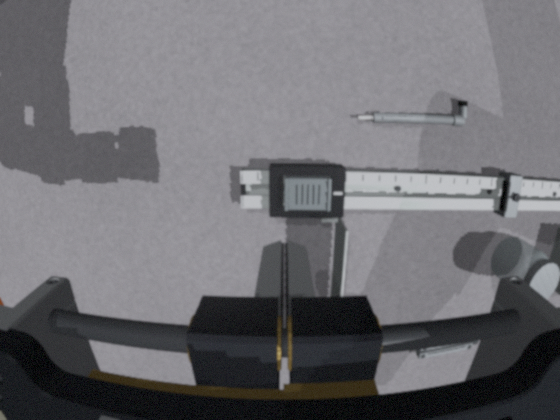

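The wrist view shows the pad's flat from about (284,178) to (331,211), centre (307.5,194.5). The deck spans (271,164) to (345,216) and the stop face is near (501,195).

Run:
```python
from h import *
m=np.load("m.npy",allow_pickle=True).item()
from station import ctrl
o=ctrl.get_obs();Rt=R.from_euler("xyz",o["eef_rot"]).as_matrix()
for n,p,z in(("pad",(307.5,194.5),.042),("deck",(308,190),.034),("stop",(501,195),.03),("rail",(360,190.5),.02),("rail",(495,194),.02),("gauge",(415,117),.01)):
    q=cast("wrist",p,z,m);print(n,q.round(4),(Rt.T@(q-o["ee_pos"])).round(4))
```

```text
pad [ 0.5034 -0.1858  0.042 ] [0.0246 0.0005 0.178 ]
deck [ 0.5005 -0.1841  0.034 ] [ 0.0256 -0.0026  0.1861]
stop [0.5562 0.0668 0.03  ] [0.2827 0.0012 0.1887]
rail [ 0.5162 -0.1244  0.02  ] [0.0874 0.0008 0.1997]
rail [0.5567 0.0635 0.02  ] [0.2796 0.0024 0.1987]
gauge [ 0.4432 -0.0402  0.01  ] [ 0.1551 -0.0877  0.2099]
```

The wrist view agrees with the top view to 1 mm. I'll move over the pad and go down to about 14 mm above it.

```bash
python3 -m handwheel '[[[0.012,0,0.01,0],[0.012,0,0.025,0],[0,0,0.03,0],[0,0,0.03,0],[0,0,0.025,0],[0,0,0.015,0],[0,0,0.005,0],[0,0,0,0],[0,0,0,0]]]'
```

```text
time_s: 3.25
ee_pos: [0.5021, -0.1709, 0.0743]
eef_rot: [-3.138, 0.004, 1.378]
force: [1.2, -0.2, 0.8]
grip_width: 0.0005
```

```bash
python3 -m handwheel '[[[-0.007,0.002,0,0.006],[-0.004,0.001,0,0],[0,0,0,0],[0,0,0,0]]]'
```

```text
time_s: 3.65
ee_pos: [0.504, -0.1835, 0.0769]
eef_rot: [3.141, 0.005, 1.371]
force: [-0.3, -0.4, 1.0]
grip_width: 0.0005
```

```bash
python3 -m handwheel '[[[0,0,0.005,0],[0,0,0.004,0],[0,0,0.002,0],[0,0,0,0],[0,0,0,0]]]'
```

```text
time_s: 4.15
ee_pos: [0.5038, -0.1836, 0.0647]
eef_rot: [-3.142, 0.005, 1.371]
force: [0.4, -0.1, 0.4]
grip_width: 0.0005
```

```bash
for i in 1 2; do python3 -m handwheel '[[[0,0,0.002,0],[0,0,0,0]]]'; done
```

```text
time_s: 4.35
ee_pos: [0.5039, -0.1835, 0.0625]
eef_rot: [3.142, 0.005, 1.371]
force: [0.0, 0.7, 0.5]
grip_width: 0.0006
time_s: 4.55
ee_pos: [0.5043, -0.1837, 0.0612]
eef_rot: [3.14, 0.006, 1.371]
force: [-3.9, 1.9, 7.2]
grip_width: 0.0005
```

Contact is at a TCP height of about 0.061, as predicted. Now press about 4 mm.

```bash
python3 -m handwheel '[[[0,0,0.002,0],[0,0,0.002,0],[0,0,0,0],[0,0,0,0]]]'
```

```text
time_s: 4.95
ee_pos: [0.5044, -0.1837, 0.0597]
eef_rot: [3.14, 0.006, 1.372]
force: [-5.2, 2.9, 10.2]
grip_width: 0.0004
```

```bash
python3 -m handwheel '[[[0,0,0.003,0],[0,0,0.003,0],[0,0,0.001,0],[0,0,0.001,0]]]'
```

```text
time_s: 5.35
ee_pos: [0.5045, -0.1838, 0.0551]
eef_rot: [3.139, 0.006, 1.372]
force: [-6.2, 2.6, 17.2]
grip_width: 0.0003
```

That is close to the bottom of the travel (17 N), so I'll ease up to about 4 mm.

```bash
python3 -m handwheel '[[[0,0,-0.001,0],[0,0,0,0],[0,0,0,0]]]'
```

```text
time_s: 5.65
ee_pos: [0.5043, -0.1838, 0.0585]
eef_rot: [3.139, 0.006, 1.372]
force: [-4.7, 2.3, 11.7]
grip_width: 0.0004
```

```bash
python3 -m handwheel '[[[0.004,0,0.0012,0],[0.006,0,0.0012,0],[0.006,0,0.0012,0]]]'
```

```text
time_s: 5.95
ee_pos: [0.5075, -0.169, 0.0571]
eef_rot: [3.138, 0.008, 1.371]
force: [-5.7, 0.9, 11.2]
grip_width: 0.0002
```

```bash
python3 -m handwheel '[[[0.009,-0.0003,0.0012,0],[0.009,-0.0003,0.0012,0],[0.009,-0.0003,0.0012,0],[0.009,-0.0003,0.0012,0],[0.009,-0.0003,0.0012,0]]]'
```

```text
time_s: 6.45
ee_pos: [0.5167, -0.125, 0.0555]
eef_rot: [3.133, 0.011, 1.371]
force: [-4.5, -1.0, 13.0]
grip_width: 0.0001
```

```bash
python3 -m handwheel '[[[0.009,-0.0003,0.0004,0],[0.009,-0.0003,0.0006,0],[0.009,-0.0003,0.0008,0],[0.009,-0.0003,0.0008,0],[0.009,-0.0003,0.0008,0]]]'
python3 - <<'E'
from station import imaging;import cv2
cv2.imwrite("pics/t2.png",cv2.resize(imaging.camera("side")[150:370,200:420,::-1],None,fx=2.5,fy=2.5))
E
```

```text
time_s: 6.95
ee_pos: [0.5261, -0.0801, 0.0564]
eef_rot: [3.127, 0.013, 1.371]
force: [-4.0, 0.6, 11.4]
grip_width: 0.0004
```

View pics/t2.png

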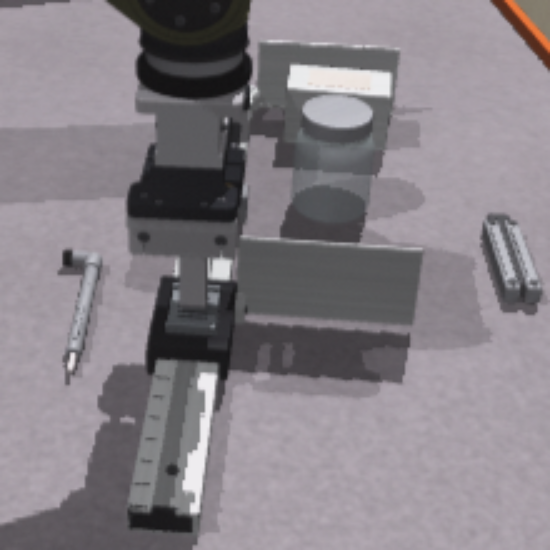

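The side view shows the retainer moving with the finger, with the pad pressed and the tip mid-pad. The gauge, tool, jar and box look undisturbed. About 113 mm remain.

```bash
python3 -m handwheel '[[[0.009,-0.0003,0.0008,0],[0.009,-0.0003,0.0008,0],[0.009,-0.0003,0.0008,0],[0.009,-0.0003,0.0008,0],[0.009,-0.0003,0.0008,0],[0.009,-0.0003,0.0008,0],[0.008,-0.0003,0.0008,0],[0.006,-0.0003,0.0008,0]]]'
```

```text
time_s: 7.8
ee_pos: [0.5408, -0.0107, 0.0567]
eef_rot: [3.118, 0.014, 1.371]
force: [-4.9, -0.4, 11.2]
grip_width: 0.0007
```

```bash
python3 -m handwheel '[[[0.006,-0.0003,0.0008,0],[0.006,-0.0003,0.0008,0],[0.006,-0.0003,0.0008,0],[0.006,-0.0003,0.0008,0],[0.004,-0.0003,0.0008,0]]]'; python3 -m handwheel '[[[0.003,0,0.001,0],[0.003,0,0.001,0],[0.003,0,0.001,0]]]'
```

```text
time_s: 8.3
ee_pos: [0.5469, 0.0181, 0.0571]
eef_rot: [3.112, 0.014, 1.372]
force: [-4.0, -0.5, 12.1]
grip_width: 0.0003
time_s: 8.6
ee_pos: [0.549, 0.0275, 0.0564]
eef_rot: [3.111, 0.014, 1.372]
force: [-5.3, 0.9, 11.8]
grip_width: 0.0003
```

Moved about 216 mm, so contact should come within a few millimetres.

```bash
python3 -m handwheel '[[[0.002,0,0.0008,0],[0.003,0,0.0008,0],[0.003,0,0.0008,0]]]'; python3 -m handwheel '[[[0.003,0,0.0008,0],[0.003,0,0.0008,0]]]'
```

```text
time_s: 8.9
ee_pos: [0.551, 0.035, 0.0564]
eef_rot: [3.11, 0.015, 1.373]
force: [-3.5, -7.5, 13.0]
grip_width: 0.0003
time_s: 9.1
ee_pos: [0.5531, 0.0394, 0.0567]
eef_rot: [3.107, 0.017, 1.373]
force: [-4.3, -5.6, 11.2]
grip_width: 0.0005
```

The y force rose to about -7 N and the tip has begun to slide on the pad. So the retainer is on the stop at 221 mm of travel, against 219 expected. I'll hold it there briefly and check before letting go.

```bash
python3 -m handwheel '[[[0.002,0,0.0008,0],[0.001,0,0.0008,0]]]'
python3 - <<'E'
from station import imaging;import cv2,numpy as np
a=cv2.resize(imaging.camera("side")[140:320,230:390,::-1],(533,600),interpolation=cv2.INTER_CUBIC)
cv2.imwrite("pics/s3.png",a)
E
```

```text
time_s: 9.3
ee_pos: [0.5542, 0.0411, 0.0569]
eef_rot: [3.105, 0.019, 1.373]
force: [-6.6, -6.1, 12.0]
grip_width: 0.0003
```

View pics/s3.png

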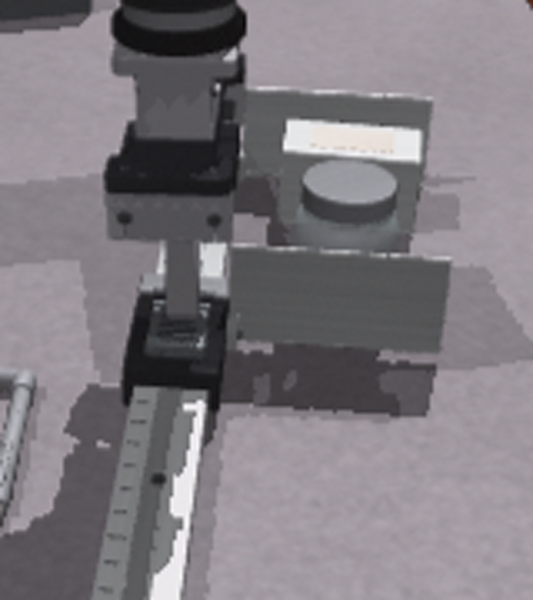

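The retainer is up against the stop block and the plate stands just in front of the jar, which hasn't moved. I'll release straight up.

```bash
python3 -m handwheel '[[[0,0,-0.003,0],[0,0,-0.004,0],[0,0,-0.005,0],[0,0,-0.01,0],[0,0,-0.03,0],[0,0,-0.04,0],[0,0,-0.04,0],[0,0,-0.03,0],[0,0,-0.01,0],[0,0,0,0]]]'
python3 -m handwheel '[[[-0.03,-0.03,0,0],[-0.03,-0.03,0,0],[-0.03,-0.03,0,0],[-0.03,-0.03,0,0],[-0.02,-0.02,0,0],[-0.02,-0.02,0,0],[0,0,0,0],[0,0,0,0]]]'
python3 - <<'E'
from station import imaging;import cv2
im=imaging.camera("top")[100:300,180:400,::-1]
cv2.imwrite("pics/t4.png",cv2.convertScaleAbs(cv2.resize(im,None,fx=3,fy=3,interpolation=cv2.INTER_CUBIC),alpha=1.5,beta=15))
E
```

```text
time_s: 10.35
ee_pos: [0.5476, 0.0457, 0.2381]
eef_rot: [3.106, 0.019, 1.373]
force: [-0.3, 0.7, 0.5]
grip_width: 0.0007
time_s: 11.15
ee_pos: [0.3489, -0.0825, 0.2232]
eef_rot: [3.123, 0.02, 1.374]
force: [0.1, 0.5, -0.1]
grip_width: 0.0004
```

View pics/t4.png

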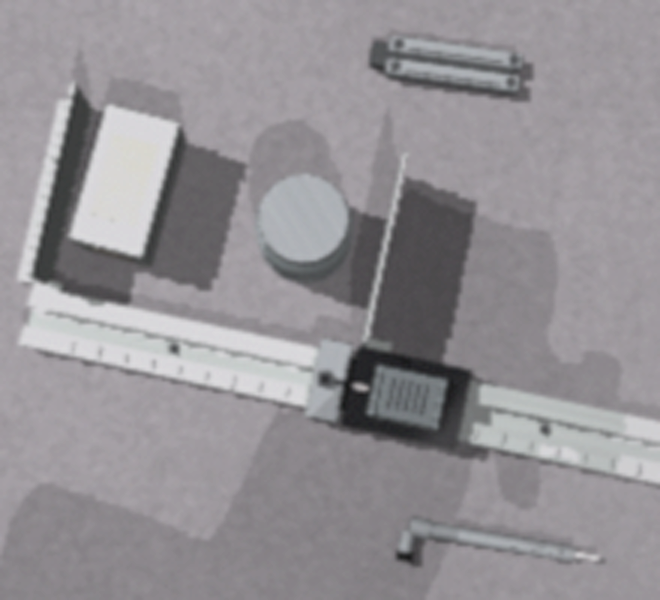

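The top view shows the retainer against the stop, its nose edge near (340,390) touching the block with no gap. All four objects look in place. One numeric check of the seating and the objects before handing in.

Run:
```python
from h import *;import cv2
a=cv2.imread("pics/top0.png");b=imaging.camera("top")[:,:,::-1].copy()
def loc(x0,y0,x1,y1,s=15):
    r=cv2.matchTemplate(b[y0-s:y1+s,x0-s:x1+s],a[y0:y1,x0:x1],cv2.TM_CCOEFF_NORMED);_,v,_,p=cv2.minMaxLoc(r);return p[0]-s,p[1]-s,round(v,2)
for n,r in dict(jar=(264,158,298,194),box=(203,134,242,188),gauge=(311,270,382,289),tool=(303,109,358,132),stop=(284,213,300,240)).items(): print(n,loc(*r))
r=cv2.matchTemplate(b,a[245:264,404:433],cv2.TM_CCOEFF_NORMED);_,v,_,p=cv2.minMaxLoc(r);p=np.array(p)
q=cast("top",p+[14,9.3],.042)-cast("top",(418,254.3),.042)
print("travel",p,v,np.hypot(*q[:2]))
```

```text
jar (0, 0, 1.0)
box (0, 0, 1.0)
gauge (0, 0, 0.93)
tool (0, 0, 1.0)
stop (0, 0, 0.72)
travel [302 223] 0.9582523107528687 0.2202199009229032
```

```bash
python3 -c "
from station import ctrl
print(ctrl.hand_in(), ctrl.get_obs()['force'])"
```

```text
the job is handed in; nothing more can be done
the job is handed in; nothing more can be done
```

The retainer is closed against the stop block with its pad released, and I handed the job in about 11 s into the run. The hand-in reports no verdict.

**What I did:** I pressed the pad with closed fingertips. It bottomed briefly at about 6 mm and 17 N, then I held it roughly 2.5 to 5.5 mm down. I slid the retainer along the rail until the push force rose to about 7 N, then lifted straight off and moved clear.

**Last checks:**
- **Seating:** the top view shows no gap at the stop. The retainer travelled about 220 mm, against 219 mm expected.
- **Objects:** the jar, bulb box, tyre gauge and multi-tool show no shift in the top view (0 pixels). The gauge match was slightly lower, at 0.93.
- **Robot:** the tool was clear and reading under 1 N.

**Less certain:**
- The stop block's own image match was only 0.72, because the retainer now sits against it.
- I did not measure directly that the pad came back up. I relied on its spring and the finger being gone.
- The final gap is known only to about 2 mm from the camera. The force rise is the stronger evidence of contact.
- The tool tilted about 2° during the push, with no visible effect.

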